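Set a finial blank on the dividing head and index it to the third stop

TASK

On the blue dividing head, first turn the small sandstone finial where it sits on the faceplate so that its spur points squarely at the red mark on the faceplate's rim, and let go of it, with the index knob still at home. Then grip the black index knob and turn it clockwise, counting the clicks, to the third stop and no farther, and finish while still holding the knob there, with the finial riding round on its plate and everything else on the bench left alone.

Things in the scene. Friction and masses are not known exactly. Their poses are not given: they have to be found in the camera images.
- head: Dividing head, a fixed blue base 160 (x) by 340 (y) by 34 mm high on the bench; origin under its centre. The faceplate stands at its own (0, +90 mm), the index knob at (0, -90 mm). It may be turned on the bench by up to 0.35 rad.
- finial: Loose sandstone finial, about 0.4 kg: round drum 80 mm across, 25 mm high, with an upright round neck 38 mm across (cove up to 31 mm, top 72 mm above the underside) to grip across any direction. Origin: centre of its underside; z up, x towards its spur. It turns on the spot between six brass pins 8 mm high (1.5 mm play). Its spur starts 0.5 to 1.5 rad clockwise of the mark, seen from above.
- spur (a point): Point near the end of the finial's spur, 50 mm out along the finial's x and 18 mm above its underside. The spur is a lug 14 mm wide and 14 mm high (11 to 25 mm above the underside), its end 54 mm from the axis, its top painted dark blue.
- plate_center (a point): Centre of the top of the round steel faceplate (132 mm across, top 50 mm above the bench); x points from the axis to the plate's red mark, z up. The faceplate is geared 1:1 to the index knob and turns with it, clockwise; the detents hold it against light drag.
- plate_mark (a point): The red mark on top of the faceplate's rim, a bar 12 by 8 mm, centred 59.5 mm from the plate's axis.
- knob_grip (a point): Point on the black index knob's vertical axis at gripping height, 65 mm above the bench. Its upright bar is 47.5 mm long (along this point's x), 14 mm thick (y) and 32 mm high, its top 78 mm above the bench, on a disc 50 mm across whose top is 48 mm above the bench. A white line on top marks the bar's -x end, which points to a yellow dot on the base at home.
- knob (a joint): Turn of the index knob in rad: 0 at home (an end stop, where it starts), growing clockwise seen from above, up to 2.356. Spring detents every 22.5 deg: first stop 0.393, second 0.785, third 1.178. A click takes about 0.15 N m at its hardest; past midway the knob tips into the next stop, and left alone it stays in its stop.
- mallet: Bystander: mason's round mallet standing on its grey head, handle up, 90 mm across, 228 mm high, origin under its centre.
- chisel_wide: Bystander: steel stone chisel lying down, about 180 mm long, blade 30 mm wide, origin under its middle.
- chisel_narrow: Bystander: steel stone chisel lying down, about 180 mm long, blade 14 mm wide, origin under its middle.
- dust_brush: Bystander: hand brush lying down, origin under its middle.
- offcut: Bystander: red sandstone offcut 90 by 70 by 55 mm, origin under its centre.
- oil_bottle: Bystander: white plastic bottle 56 mm across, 130 mm high, red cap, origin under its centre.
- try_square: Bystander: steel try square lying flat, blade 150 mm, stock 100 mm, origin at its corner.
Not all that is in view belongs to the job. Leave any turquoise look-alike of the finial alone.

How it is judged (in metres and radians):
On the way, in this order (a step that is already met when the one before it is completed fails the run):
1. the spur points at the red mark (within 5 mm sideways at the spur, about 6 degrees), the finial is seated and let go, the knob still at home (y of spur in the frame of plate_center between -0.005 and 0.005 m and x of spur in the frame of plate_center above 0.04 m and z of spur in the frame of plate_center below 0.021 m and contact force between finial and the fingers below 0.1 N and value of joint knob below 0.1 rad), for 0.2 s.
2. the knob, gripped, rests in the third stop (value of joint knob between 1.098 and 1.258 rad and contact force between knob and the fingers above 3 N), for 0.2 s.
At the end, for the whole second after the job is handed in: The knob is at the third stop (1.178 rad within 0.08) and at rest, the fingers gripping it with more than 3 N; the finial sits upright on the faceplate, untouched, its spur still at the plate's red mark (within 6 mm sideways at the spur) (all of step 2 and velocity of joint knob between -0.1 and 0.1 rad/s and y of spur in the frame of plate_center between -0.006 and 0.006 m and x of spur in the frame of plate_center above 0.04 m and z of spur in the frame of plate_center below 0.021 m and angle between finial's own z axis and vertical below 0.05 rad and contact force between finial and the arm below 0.1 N and contact force between finial and the fingers below 0.1 N); the arm keeps its last pose, push and grip.
It fails at once if the knob is turned past the third stop towards the fourth (value of joint knob above 1.37 rad).
It fails at once if the finial is lifted off the faceplate or tipped (z of spur in the frame of plate_center above 0.035 m or angle between finial's own z axis and vertical above 0.3 rad).
It fails at once if something else on the bench is knocked or moved by more than 30 mm (distance of any of mallet, chisel_wide, chisel_narrow, dust_brush, offcut, oil_bottle, try_square from where it was at the start of the episode above 0.03 m).
It also fails if it takes over 42 s, if anything falls off the work surface, if the arm or the gripper's body presses on something with over 40 N, if the wrist force passes 120 N, or if a joint passes its speed limit or range.

ROBOT

A 6-joint arm with a two-finger parallel gripper is mounted at the origin on the work surface. World frame = base frame: x ahead of the robot, y to its left, z up, the work surface at z = 0. Lengths are in mm, angles in rad, forces in N, time in s.
With the tool pointing down it reaches from about 275 to 775 mm from the base axis. Payload 14.6 kg.
Tool frame: the origin (TCP) lies on the centre line of the jaws, within the pads' length; the fingertips stand 22 mm ahead of it and the grasp point (between the pads) lies 3 mm ahead of it (robot.tcp_to_tips is the distance from the TCP to the fingertips, in mm); z points along the fingers, y is the direction in which the jaws open and shut (so a half turn about z gives the same grasp; the last joint's range is limited). The gripper opens to 85 mm and grips with 20 to 120 N. Pads are 22 mm wide; open, the fingers measure 114 mm over their backs; the gripper's body (76 mm by 85 mm) begins 54 mm behind the grasp point. The pads swing forward as they close: fully open they stand 13 mm farther back than shut.
Start: joints at [-1.44, 0.263, -0.048, 1.259, 0, 1.415], TCP at [148.004, -503.709, 253.278] pointing down, gripper open.
Joint ranges: [-2.65, 2.65], [-0.89, 1.7], [-1.18, 1.37], [-2.13, 2.11], [-1.35, 1.29], [-3.14, 3.14]. Speed limits (rad/s): [1.89, 1.89, 2.57, 2.79, 3.14, 3.14].

INTERFACE

Orientations are given as a rotation vector (axis times angle).
In Python, from cell import robot gives the robot as it stands. The module is installed in compiled form; this text tells all that it offers.
- The arm moves only by the tool send_rows, never from a script. Its argument "steps" is one flat list of numbers, 7 for each row, row after row: the turn, a rotation vector about the world's x, y, z as a fraction of full scale, then the shift along the world's x, y, z as a fraction of full scale, then the opening, from -1 (shut) to 1 (fully open). A call has 1 to 10 rows; each row is the pose to reach, as a shift and turn from the pose commanded when the call began; what a row does not reach only later rows make up. Full scale, the value 1, is 10 cm for a shift and 60 degrees for a turn. A row lasts 1/12 s, in which the tool goes at most 41.7 mm and 7.16 degrees, less where a joint would pass 70% of its speed; a pose out of reach is approached as far as the arm can. A call with a number of a shift or a turn outside -1 to 1 is refused whole. A call with a gripper value outside its range is refused whole. The fingers move at their own pace and stop on an object; "newtons" is the grip in N (left out, the last holds). Time passes only in rows, so rows that repeat a pose let the fingers close. It gives the time, the measured TCP pose, the force and the opening at its end, in the units of the state.
- robot.observe(): the state, without advancing time (a new reading comes with each control period).
- robot.read_camera(name): name is "scene" or "top" or "wrist"; returns (picture, depth): 420x560x3 uint8, red, green, blue; 420x560 float32, mm along the optical axis (not along the pixel's ray), 0 where there is no reading.
- robot.camera_info(name): a dict with "fx", "fy", "cx", "cy" (pixels), "D" ([k1, k2, p1, p2, k3] as OpenCV has them; the pictures are not rectified), "extrinsics" (4x4, takes a point from world to camera coordinates). Camera axes: x right, y down, z forward; pixel columns grow to the right and rows downward; lengths in mm; the calibration is good to about 2 mm. A picture is of the moment at which its call begins: read the wrist's pose just before it. camera_info takes no time and is no camera call; for the wrist camera it gives the pose at the moment of the call.
- robot.sign_off(): hands the job in, once; it reports no verdict.
The state is a dict: "t": time; "q": joint angles; "qd": joint speeds; "joint_efforts": joint torques, N m; "ee_pos": TCP position; "tool_rot": TCP orientation; "wrist_force": force on the tool from outside, world axes, zero at the start; "moment": the same for the moment, N m; "opening": opening from 0.0 (shut) to 1.0 (fully open).
Only numpy, scipy, OpenCV 4.12 (cv2) and the standard library are available. Lean on these libraries where they do the work, as an engineer would, in place of code of your own. Each camera call takes 0.05 s, during which the arm holds its last target.

## Working session

There is one attempt and no reset: what is moved stays moved. The work goes in short steps, Python scripts to look and compute and a tool call to move; the robot and the scene stay as the last step left them, time stands still between calls to the robot, and variables do not carry over. Pictures are saved under pics/ and viewed, and the job is handed in when it is done.

Besides the shell and the picture viewer there is one more tool, called after "Call:" as a command line: name --argument value ..., lists and objects as JSON in quotes. send_rows: Moves the arm, as the interface text tells. Shift numbers are shares of 10 cm and turn numbers shares of 60 degrees, none past 1 either way. Its arguments: {"type":"object","properties":{"steps":{"type":"array","items":{"type":"number"}},"newtons":{"type":"number"}},"required":["steps"]}

```bash
mkdir -p pics
cat > h.py <<'E'
import numpy as np, cv2
from cell import robot
def cam(n):
    i=robot.camera_info(n);K=np.array([[i['fx'],0,i['cx']],[0,i['fy'],i['cy']],[0,0,1.]]);return K,np.array(i['D'],float),np.array(i['extrinsics'])
def shot(n,f):
    c=cam(n);im,d=robot.read_camera(n);np.savez('pics/'+f+'.npz',im=im,d=d,K=c[0],D=c[1],T=c[2]);cv2.imwrite('pics/'+f+'.png',im[:,:,::-1]);return im,d,c
def load(f):
    z=np.load('pics/'+f+'.npz');return z['im'],z['d'],(z['K'],z['D'],z['T'])
def ray(c,uv):
    K,D,T=c;p=cv2.undistortPoints(np.array(uv,float).reshape(-1,1,2),K,D)[:,0]
    R=T[:3,:3];o=-R.T@T[:3,3];return o,np.c_[p,np.ones(len(p))]@R
def onz(c,uv,z):
    o,d=ray(c,uv);return o+d*((z-o[2])/d[:,2])[:,None]
def depthpt(c,d,uv):
    o,r=ray(c,uv);uv=np.array(uv).reshape(-1,2).round().astype(int);return o+r*d[uv[:,1],uv[:,0]][:,None]
def proj(c,P):
    K,D,T=c;return cv2.projectPoints(np.array(P,float).reshape(-1,1,3),cv2.Rodrigues(T[:3,:3])[0],T[:3,3],K,D)[0][:,0]
E
python3 - <<'E'
from h import *
print(robot.observe())
for n in ('scene','top','wrist'): shot(n,n+'0'); c=cam(n); print(n,-c[2][:3,:3].T@c[2][:3,3],c[2][2,:3])
print(robot.tcp_to_tips)
E
```

```text
{'t': 0.0, 'q': array([-1.44028452e+00,  2.63491799e-01, -4.89700537e-02,  1.25940467e+00,
       -2.48395977e-06,  1.41551115e+00]), 'qd': array([ 7.14196598e-04,  7.74035476e-04, -7.78610940e-04,  2.31882234e-03,
       -7.93310436e-04,  1.28551131e-05]), 'joint_efforts': array([ 1.65131591e-03, -6.37611365e+01,  3.84567297e+01,  1.37436014e-02,
        8.03689795e-05,  3.37931198e-06]), 'ee_pos': array([ 147.97512878, -503.43095696,  252.82907131]), 'tool_rot': array([-3.10851234e+00, -4.47250159e-01, -1.69149104e-05]), 'wrist_force': array([ 0.33868277, -0.26243041,  0.75171441]), 'moment': array([ 0.06170441, -0.03036281, -0.0157755 ]), 'opening': 0.9995327094940544}
scene [1570.6308057  -165.22485943 1120.53273783] [-0.69998908  0.06860965 -0.71085019]
top [ 442.55452711  -38.56363788 1184.46391238] [ 0.06702288 -0.00747286 -0.99772345]
wrist [ 214.76957123 -485.05106389  374.95672464] [-0.26363167 -0.07596113 -0.96162792]
22.0
```

View pics/top0.png

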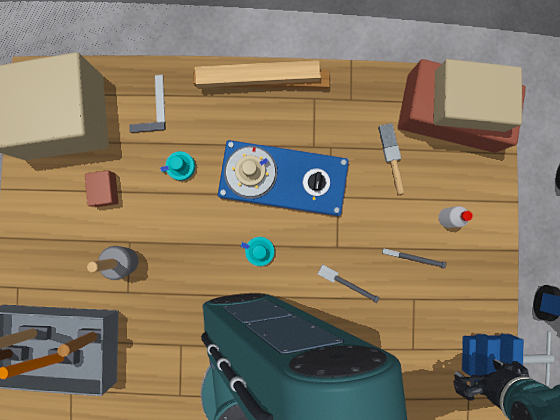

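View pics/scene0.png

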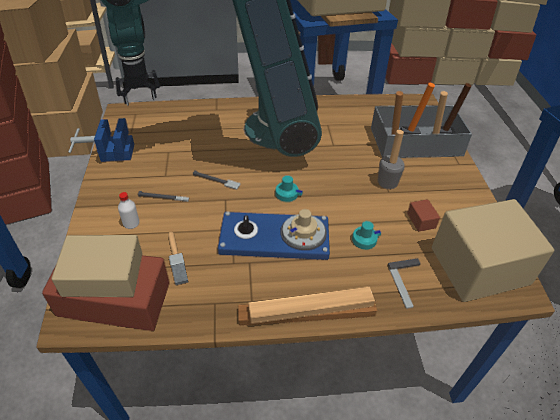

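View pics/wrist0.png

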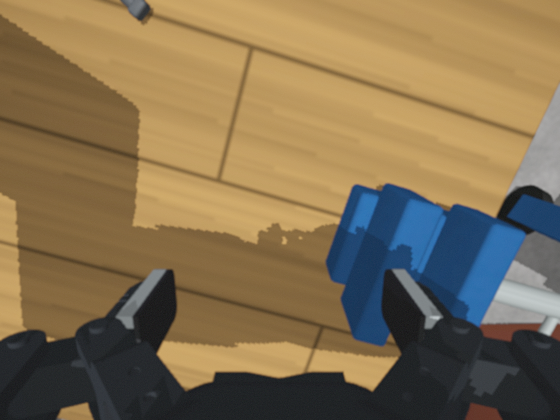

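The top view shows the head around px (283,178), with the finial at about (249,170), the red mark at about (254,149) and the knob at about (316,182). There are turquoise look-alikes at (179,166) and (260,252). The scene view shows the same layout, and the wrist view shows only the bench and the vise. Next I'll zoom in and measure.

Run:
```python
from h import *
im,d,c=load('top0')
cr=im[130:225,205:360];cv2.imwrite('pics/topz.png',cv2.resize(cr,None,fx=5,fy=5,interpolation=cv2.INTER_CUBIC)[:,:,::-1])
s=load('scene0')[0][195:270,205:345];cv2.imwrite('pics/scz.png',cv2.resize(s,None,fx=5,fy=5,interpolation=cv2.INTER_CUBIC)[:,:,::-1])
for n,uv in dict(neck=(249,167),knob=(316,182),base=(283,168),plate=(230,178),mallet=(118,262)).items(): print(n,depthpt(c,d,uv))
hsv=cv2.cvtColor(im,cv2.COLOR_RGB2HSV)
m=cv2.inRange(hsv,(100,120,60),(125,255,255));m[:, :205]=0;m[:,360:]=0;m[:130]=0;m[225:]=0
n,l,st,ce=cv2.connectedComponentsWithStats(m)
for i in range(1,n):
  if st[i,4]>5: print(st[i],ce[i])
k=1+np.argmax(st[1:,4]);cn=cv2.findContours((l==k).astype('uint8'),0,2)[0]
r=cv2.minAreaRect(np.vstack(cn));b=cv2.boxPoints(r);P=onz(c,b,34);print(b,P,P.mean(0),np.linalg.norm(np.diff(P,axis=0),axis=1))
```

```text
neck [[608.14706658  19.50690257 121.18685279]]
knob [[ 579.70748371 -153.56692231   80.57858337]]
base [[621.43321549 -68.05628693  33.58730532]]
plate [[588.52208472  73.42723659  48.46514602]]
mallet [[359.96788827 348.5964362   98.65126938]]
[ 218  140  130   76 4227] [295.25999527 179.91104802]
[260 159   8   6  29] [263.62068966 161.37931034]
[[217.10765 196.61191]
 [225.97105 139.34076]
 [348.9889  158.37924]
 [340.1255  215.65039]] [[ 538.92698166  108.07224504   34.        ]
 [ 696.45775999   89.46639579   34.        ]
 [ 652.91099256 -247.72915081   34.        ]
 [ 495.82026667 -225.4322275    34.        ]] [596.02900022 -68.90568437  34.        ] [158.62573483 339.99581998 158.66521026]
```

View pics/topz.png

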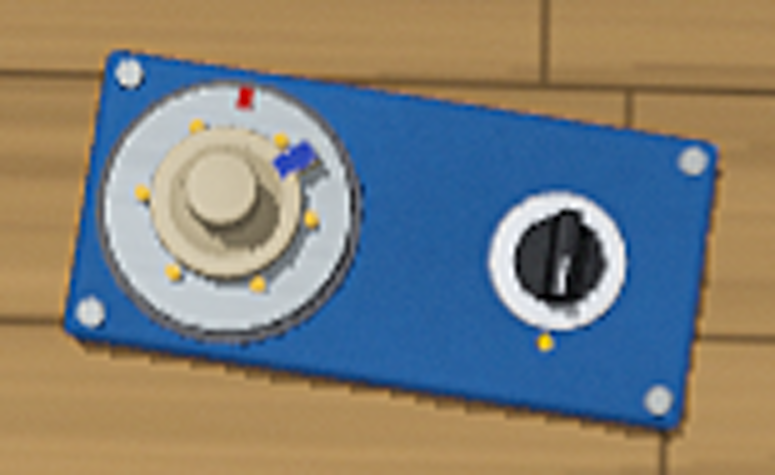

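View pics/scz.png

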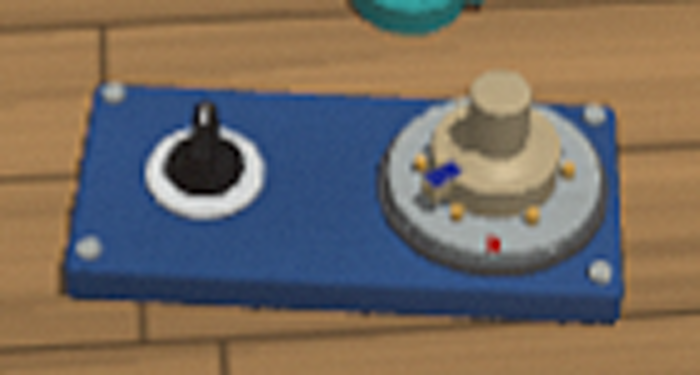

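Run:
```python
from h import *
im,d,c=load('top0')
hsv=cv2.cvtColor(im,cv2.COLOR_RGB2HSV)
w=np.zeros(im.shape[:2],'uint8');w[135:210,220:280]=1
C=np.array([607.5,20.3,50])
def cen(m):
    m=(m>0)&(w>0);v,u=np.nonzero(m);return np.array([[u.mean(),v.mean()]]),m.sum()
r,n=cen(cv2.inRange(hsv,(0,170,80),(6,255,255))|cv2.inRange(hsv,(174,170,80),(180,255,255)));M=onz(c,r,50)
b=np.array([[263.6,161.4]]);S=onz(c,b,75)
print(r,n,M,S)
for P in(M,S):
    e=P[0]-C;print(np.hypot(e[0],e[1]),np.degrees(np.arctan2(e[1],e[0])))
print(cam('wrist')[0])
```

```text
[[253.5 149. ]] 6 [[668.35693182  12.77276921  50.        ]] [[631.12480952 -15.7694451   75.        ]]
61.3206763948922 -7.050950483054784
43.11770511932382 -56.77595377630801
[[347.25005508   0.         278.72106049]
 [  0.         347.25005508 213.38817796]
 [  0.           0.           1.        ]]
```

Call:
send_rows --steps '[0,0,0.1,0.3,0.3,0.05,1,0,0,0.2,0.6,0.6,0.1,1,0,0,0.25,0.9,1,0.15,1,0,0,0.25,0.9,1,0.15,1]'

```text
t: 0.48
ee_pos: [240.1, -400.0, 268.9]
tool_rot: [-3.022, -0.858, -0.001]
wrist_force: [-0.2, -2.1, 1.7]
opening: 0.995
```

Call:
send_rows --steps '[0,0,0.1,0.3,0.3,0.05,1,0,0,0.2,0.6,0.6,0.1,1,0,0,0.25,0.9,1,0.15,1,0,0,0.25,0.9,1,0.15,1]'

```text
t: 0.82
ee_pos: [330.1, -300.2, 283.9]
tool_rot: [-2.884, -1.246, -0.002]
wrist_force: [-0.2, -0.9, 1.2]
opening: 1.001
```

Call:
send_rows --steps '[0,0,0.1,0.3,0.3,0.05,1,0,0,0.2,0.6,0.6,0.1,1,0,0,0.25,0.9,1,0.15,1,0,0,0.25,0.9,1,0.15,1]'

```text
t: 1.15
ee_pos: [420.2, -200.4, 298.6]
tool_rot: [-2.697, -1.611, -0.002]
wrist_force: [0.2, -1.7, 0.6]
opening: 1.001
```

Call:
send_rows --steps '[0,0,0.1,0.3,0.3,0.05,1,0,0,0.2,0.6,0.6,0.1,1,0,0,0.25,0.9,1,0.15,1,0,0,0.25,0.9,1,0.15,1]'

```text
t: 1.48
ee_pos: [510.4, -100.6, 313.2]
tool_rot: [-2.464, -1.948, -0.001]
wrist_force: [-0.3, -0.1, 0.3]
opening: 0.996
```

Call:
send_rows --steps '[0,0,0.1,0.3,0.3,0.05,1,0,0,0.2,0.6,0.6,0.1,1,0,0,0.25,0.9,0.8,0.15,1,0,0,0.25,0.9,0.8,0.15,1]'

```text
t: 1.82
ee_pos: [601.8, -21.1, 327.2]
tool_rot: [-2.189, -2.253, -0.001]
wrist_force: [1.9, 0.0, -0.2]
opening: 1.0
```

Run:
```python
from h import *
shot('wrist','w1');print(robot.observe()['ee_pos'],robot.observe()['tool_rot'])
c=cam('wrist');print(-c[2][:3,:3].T@c[2][:3,3])
```

```text
[599.8964954  -22.7121089  327.08028177] [-2.19209344e+00 -2.24935295e+00  9.68906570e-04]
[598.4715866   45.62470942 449.08418968]
```

View pics/w1.png

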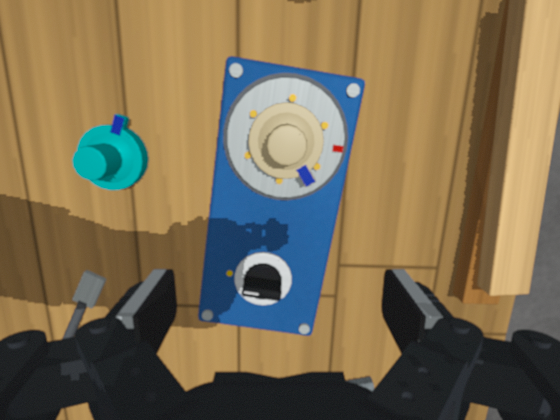

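Call:
send_rows --steps '[0,0,0,0,-0.2,-0.3,1,0,0,0,0,-0.4,-0.6,1,0,0,0,0,-0.5,-0.8,1,0,0,0,0,-0.5,-0.8,1]'

```text
t: 2.2
ee_pos: [595.5, -76.3, 244.2]
tool_rot: [-2.196, -2.239, 0.006]
wrist_force: [-1.1, 0.1, -0.4]
opening: 1.001
```

Run:
```python
from h import *
shot('wrist','w2');print(robot.observe()['ee_pos'],robot.observe()['tool_rot'])
```

```text
[596.22271598 -75.34040939 246.72768251] [-2.19678732 -2.24135063  0.00333737]
```

View pics/w2.png

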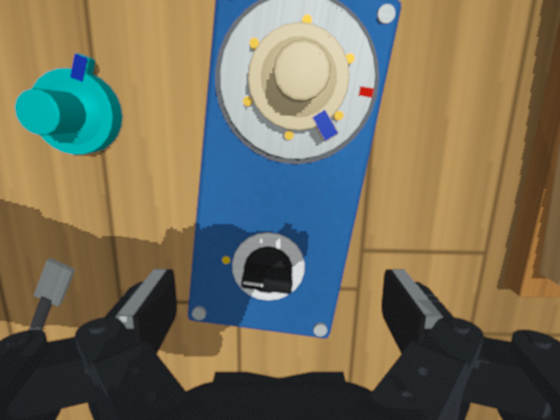

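w1 shows the neck at (287,143), the mark at (338,149), the blue spur top at (305,176) and the knob at (263,282). w2 shows them at (300,68), (366,92), (325,125) and (268,270). Now I'll triangulate from the two views.

```bash
cat > m.py <<'E'
from h import *
def feats(f,box):
    im,d,c=load(f);hsv=cv2.cvtColor(im,cv2.COLOR_RGB2HSV);u0,v0,u1,v1=box
    w=np.zeros(im.shape[:2],'uint8');w[v0:v1,u0:u1]=255
    red=(cv2.inRange(hsv,(0,170,80),(6,255,255))|cv2.inRange(hsv,(174,170,80),(180,255,255)))&w
    darkb=cv2.inRange(hsv,(114,150,60),(128,255,255))&w
    yel=cv2.inRange(hsv,(18,150,150),(30,255,255))&w
    out={}
    for n,m in(('red',red),('spur',darkb),('yel',yel)):
        k,l,st,ce=cv2.connectedComponentsWithStats(m)
        out[n]=[(st[i,4],ce[i]) for i in range(1,k) if st[i,4]>12]
    return out,c
def tri(c1,u1,c2,u2):
    o1,d1=ray(c1,u1);o2,d2=ray(c2,u2);d1=d1[0];d2=d2[0]
    s=np.linalg.lstsq(np.c_[d1,-d2],o2-o1,rcond=None)[0];a=o1+s[0]*d1;b=o2+s[1]*d2
    return (a+b)/2,np.linalg.norm(a-b)
E
python3 - <<'E'
from m import *
a,c1=feats('w1',(200,55,365,335));b,c2=feats('w2',(185,0,400,340))
for k in a:print(k,[(int(n),p.round(1)) for n,p in a[k]],[(int(n),p.round(1)) for n,p in b[k]])
E
```

```text
red [(42, array([337.7, 148.2]))] [(88, array([366. ,  91.5]))]
spur [(152, array([305.4, 175.5]))] [(310, array([324.8, 125.1]))]
yel [(24, array([292.1,  97.7])), (24, array([252.9, 113.3])), (21, array([324., 125.])), (21, array([247.6, 154.8])), (16, array([316.5, 166.2])), (16, array([278.8, 180.4]))] [(39, array([306.6,  18.7])), (54, array([253.8,  43. ])), (36, array([349.9,  58. ])), (49, array([247.4, 100.9])), (47, array([338. , 115.2])), (43, array([288.6, 134.7]))]
```

Run:
```python
from m import *
a,c1=feats('w1',(200,55,365,335));b,c2=feats('w2',(185,0,400,340))
for k in('red','spur'): print(k,tri(c1,a[k][0][1],c2,b[k][0][1]))
Ps=[]
for p,q in zip(a['yel'],b['yel']):
    P,e=tri(c1,p[1],c2,q[1]);Ps.append(P);print('pin',P.round(1),e.round(2))
print('pinmean',np.mean(Ps,0))
# bolts (white circles), by eye
for f,c,L in(('w1',c1,[(235.5,70),(353.5,90),(207,315),(304.5,328)]),('w2',c2,[None,(387,13),(198.5,313.5),(320,330)])):
    im=load(f)[0]; g=im.min(2)
    for p in L:
        if p is None: continue
        x,y=map(int,p);w=g[y-12:y+13,x-12:x+13]>150;v,u=np.nonzero(w);print(f,u.mean()+x-12,v.mean()+y-12,w.sum(),end=' ');print(onz(c,[(u.mean()+x-12,v.mean()+y-12)],35))
for f,c,zz in(('w1',c1,4),('w2',c2,4)):
    im,d,_=load(f)
    x0,y0,x1,y1=(205,225,330,330) if f=='w1' else (190,200,340,320)
    cv2.imwrite(f'pics/{f}k.png',cv2.resize(im[y0:y1,x0:x1],None,fx=5,fy=5,interpolation=cv2.INTER_CUBIC)[:,:,::-1])
    print(depthpt(c,d,[(287,143),(263,282)] if f=='w1' else [(300,68),(268,265)]))
```

```text
red (array([667.36890196,  12.99498603,  51.04438989]), np.float64(0.008306653816991055))
spur (array([630.39873166, -15.00566388,  76.39550444]), np.float64(0.24038773729548954))
pin [613.3  65.3  63.5] 0.18
pin [571.5  48.2  57.2] 0.04
pin [649.5  38.1  60.3] 0.93
pin [565.9   3.2  55.7] 0.23
pin [643.7  -7.1  57.8] 0.25
pin [601.7 -24.   61. ] 0.07
pinmean [607.60426605  20.61074797  59.23399238]
w1 235.53383458646616 69.81203007518798 133 [[550.17906603  94.2572676   35.        ]]
w1 352.8740740740741 89.78518518518518 135 [[682.3401032   77.07178886  35.        ]]
w1 nan nan 0 [[nan nan nan]]
w1 303.8 328.73846153846154 65 [[ 642.00294056 -233.29619374   35.        ]]
w2 386.1828793774319 13.108949416342412 257 [[682.82397759  77.74208375  35.        ]]
w2 nan nan 0 [[nan nan nan]]
w2 319.8363636363636 329.91818181818184 110 [[ 642.17583514 -233.44582167   35.        ]]
[[ 608.01837258   22.53040626  122.85931711]
 [ 585.93815339 -150.99307172   61.2496202 ]]
[[ 606.71097882   21.87529182  122.92288569]
 [ 584.99915748 -151.25420618   48.89260449]]<stdin>:13: RuntimeWarning: Mean of empty slice.
  ret = ret.dtype.type(ret / rcount)
```

View pics/w2k.png

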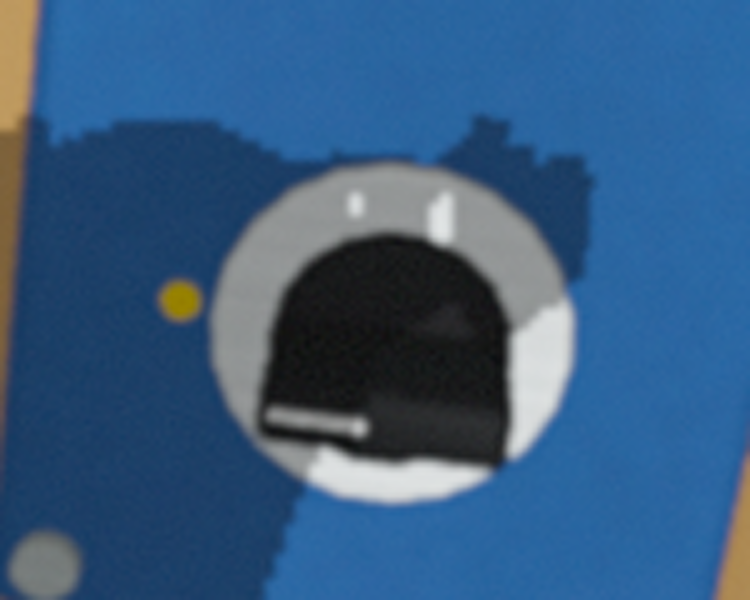

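Call:
send_rows --steps '[0,0,0,0.1,0.35,0,1,0,0,0,0.1,0.7,-0.2,1,0,0,0,0.11,0.96,-0.5,1,0,0,0,0.11,0.96,-0.6,1,0,0,0,0.11,0.96,-0.6,1,0,0,0,0.11,0.96,-0.6,1]'

```text
t: 2.75
ee_pos: [609.1, 22.0, 189.6]
tool_rot: [2.194, 2.247, 0.0]
wrist_force: [0.3, 0.1, 0.4]
opening: 0.998
```

Run:
```python
from h import *
o=robot.observe();print(o['ee_pos'],o['tool_rot'],o['q'],o['t'])
```

```text
[609.07013961  21.96003903 189.57869729] [2.19444749e+00 2.24701531e+00 4.53391809e-04] [-9.74735115e-02  4.31105145e-01  3.59689268e-02  1.17486776e+00
 -2.65506723e-04  1.44965242e+00] 2.75
```

Call:
send_rows --steps '[0,0,0,-0.015,-0.014,-0.3,1,0,0,0,-0.015,-0.014,-0.6,1,0,0,0,-0.015,-0.014,-0.82,1,0,0,0,-0.015,-0.014,-0.82,1,0,0,0,-0.015,-0.014,-0.82,1]'

```text
t: 3.17
ee_pos: [607.9, 19.9, 107.7]
tool_rot: [2.196, 2.246, 0.0]
wrist_force: [-0.2, -1.0, 0.9]
opening: 1.0
```

Call:
send_rows --newtons 25 --steps '[0,0,0,0,0,0,-1,0,0,0,0,0,0,-1,0,0,0,0,0,0,-1,0,0,0,0,0,0,-1,0,0,0,0,0,0,-1,0,0,0,0,0,0,-1,0,0,0,0,0,0,-1]'

```text
t: 3.75
ee_pos: [608.0, 20.8, 107.4]
tool_rot: [2.194, 2.247, 0.001]
wrist_force: [-1.4, -0.9, 8.5]
opening: 0.437
```

Call:
send_rows --steps '[0,0,0.05,0,0,0,-1,0,0,0.15,0,0,0,-1,0,0,0.25,0,0,0,-1,0,0,0.36,0,0,0,-1,0,0,0.47,0,0,0,-1,0,0,0.58,0,0,0,-1,0,0,0.69,0,0,0,-1,0,0,0.78,0,0,0,-1,0,0,0.835,0,0,0,-1,0,0,0.835,0,0,0,-1]'

```text
t: 4.58
ee_pos: [608.3, 20.9, 107.5]
tool_rot: [1.03, 2.966, 0.001]
wrist_force: [-0.2, 0.3, 7.3]
opening: 0.436
```

Run:
```python
from h import *
shot('wrist','w3');o=robot.observe();print(o['ee_pos'],o['tool_rot'],o['wrist_force'],o['moment'],o['opening'],o['t'])
```

```text
[608.23365489  20.85425139 107.47621584] [1.03408296e+00 2.96430210e+00 7.62704172e-04] [-0.38989489 -0.19936691  6.82073147] [ 0.0447448   0.05701626 -0.07988457] 0.4385530747596966 4.6333
```

View pics/w3.png

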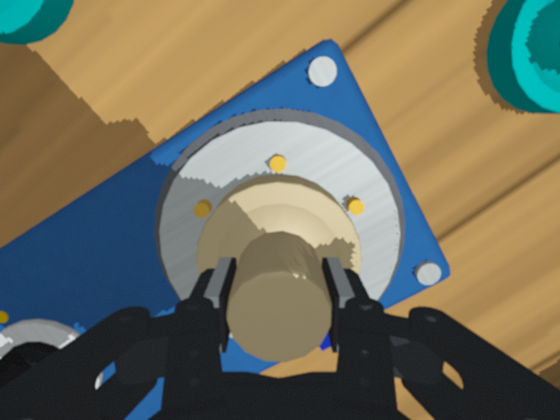

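The spur is mostly hidden behind the fingers, with only a sliver of blue showing at (327,340). I'll open, rise and look again.

Call:
send_rows --steps '[0,0,0,0,0,0,1,0,0,0,0,0,0,1,0,0,0,0,0,0,1,0,0,0,0,0,0,1,0,0,0,0,0,0.3,1,0,0,0,0,0,0.6,1,0,0,0,0,0,0.9,1,0,0,0,0,0,0.9,1]'

```text
t: 5.3
ee_pos: [609.3, 20.8, 201.7]
tool_rot: [1.034, 2.959, 0.003]
wrist_force: [0.2, 0.0, 0.8]
opening: 1.001
```

Call:
send_rows --steps '[0,0,0.1,0,-0.3,0.2,1,0,0,0.2,0,-0.6,0.4,1,0,0,0.3,0,-0.6,0.5,1,0,0,0.4,0,-0.6,0.5,1,0,0,0.5,0,-0.6,0.5,1,0,0,0.5,0,-0.6,0.5,1,0,0,0.5,0,-0.6,0.5,1]'

```text
t: 5.88
ee_pos: [607.4, -39.1, 246.1]
tool_rot: [-0.239, -3.132, -0.0]
wrist_force: [-0.0, 0.6, -0.4]
opening: 1.0
```

Run:
```python
from h import *
shot('wrist','w4');shot('top','t4');o=robot.observe();print(o['ee_pos'],o['tool_rot'],o['t'])
```

```text
[607.43792847 -38.99666725 246.07933997] [-2.38432373e-01 -3.13221823e+00 -4.27512234e-05] 5.9833
```

View pics/w4.png

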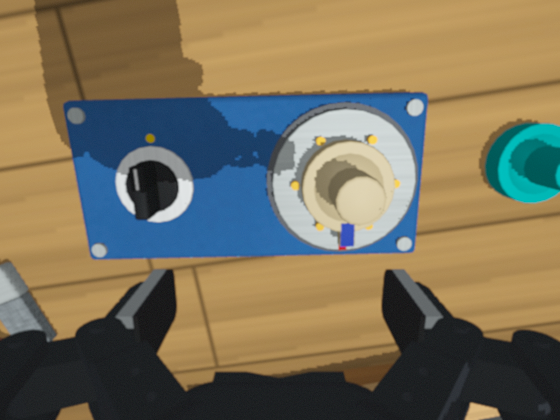

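Run:
```python
from m import *
for f,box in(('w4',(265,100,430,260)),('t4',(220,135,280,210))):
    a,c=feats(f,box)
    for k,z in(('red',50),('spur',75)):
        for n,p in a[k]:
            P=onz(c,p,z)[0];e=P-[607.6,20.6,0];print(f,k,n,p,P,np.hypot(*e[:2]),np.degrees(np.arctan2(e[1],e[0])))
im=load('w4')[0][90:265,260:440];cv2.imwrite('pics/w4z.png',cv2.resize(im,None,fx=4,fy=3.4*4/4,interpolation=cv2.INTER_CUBIC)[:,:,::-1])
im=load('t4')[0][135:210,215:345];cv2.imwrite('pics/t4z.png',cv2.resize(im,None,fx=6,fy=6,interpolation=cv2.INTER_CUBIC)[:,:,::-1])
im,d,c=load('w4');m=cv2.inRange(cv2.cvtColor(im,cv2.COLOR_RGB2HSV),(114,150,60),(128,255,255))
v,u=np.nonzero(m[200:260,330:370]);P=onz(c,np.c_[u+330,v+200],75)
x,y=P[:,0],P[:,1];r=cv2.minAreaRect(P[:,:2].astype('float32'));b=cv2.boxPoints(r);print(b)
```

```text
w4 spur 205 [347.02926829 234.59512195] [649.76311513  15.19986385  75.        ] 42.50752578311545 -7.298551435640215
[[639.3614    10.717911]
 [658.9699     8.85512 ]
 [659.90424   18.69023 ]
 [640.2957    20.55302 ]]
```

View pics/w4z.png

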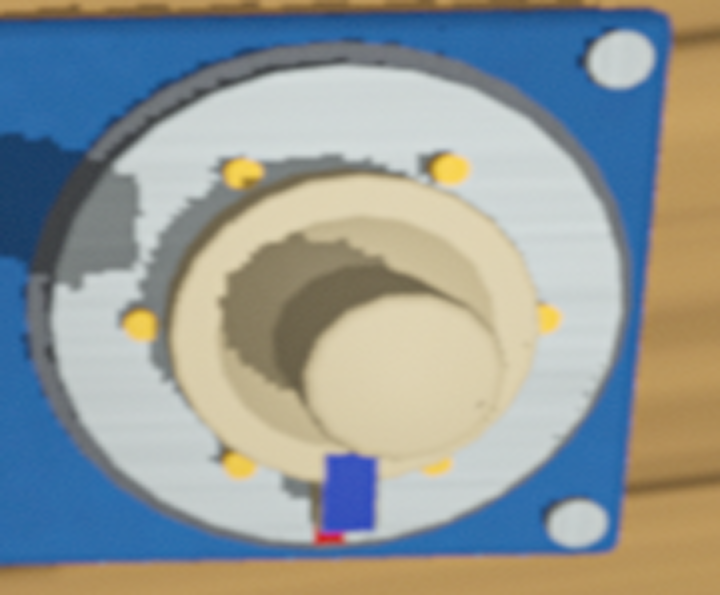

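View pics/t4z.png

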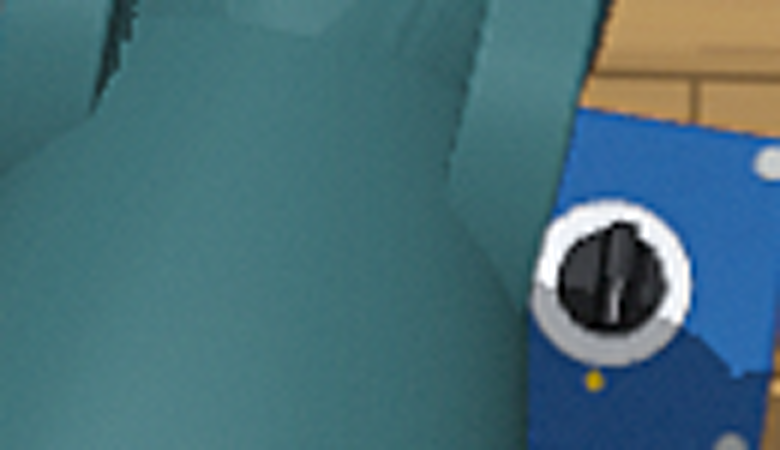

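w4 shows the spur top at (347,235), at -7.3°, and the mark direction measured earlier is -7.25°, so they line up. Now a check on the knob.

Run:
```python
from m import *
im,d,c=load('w4');i2,d2,c2=load('w2')
cv2.imwrite('pics/w4k.png',cv2.resize(im[130:235,100:210],None,fx=6,fy=5.7,interpolation=cv2.INTER_CUBIC)[:,:,::-1])
for f,(x0,y0,x1,y1) in(('w4',(105,140,205,230)),('w2',(225,228,312,305)),('w1',(225,245,300,310))):
    I,D,C=load(f);s=I[y0:y1,x0:x1].astype(int);m=((s.max(2)-s.min(2))<40).astype('uint8')*255
    cn=max(cv2.findContours(m,0,2)[0],key=cv2.contourArea)+[x0,y0];e=cv2.fitEllipse(cv2.convexHull(cn));print(f,e,onz(C,e[0],38)[0])
```

```text
w4 ((154.1002197265625, 183.595458984375), (74.31620788574219, 80.53388214111328), 129.14059448242188) [ 583.60973442 -158.04622558   38.        ]
w2 ((267.8271789550781, 265.81549072265625), (68.24747467041016, 72.99888610839844), 90.29498291015625) [ 584.48186162 -157.08173677   38.        ]
w1 ((259.5954895019531, 277.7027893066406), (51.821712493896484, 65.92266082763672), 96.60005950927734) [ 580.57173619 -156.84267585   38.        ]
```

View pics/w4k.png

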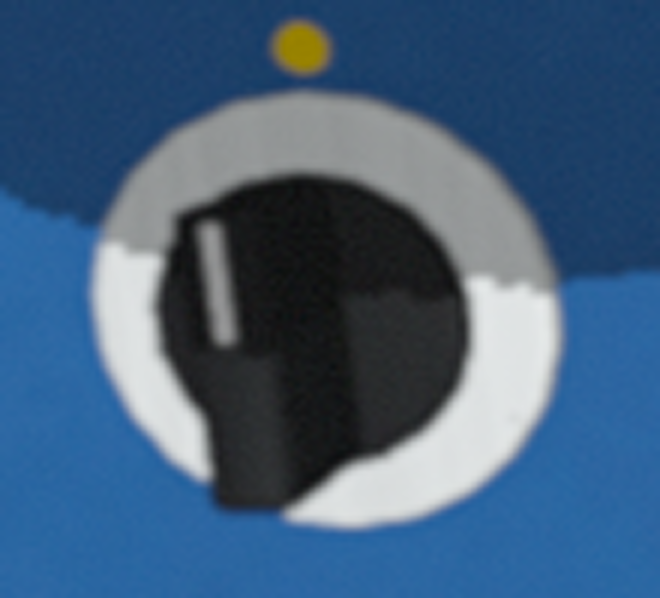

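Run:
```python
from m import *
c=load('w4')[2];c2=load('w2')[2]
A=tri(c,(134.7,169),c2,(243.6,283));B=tri(c,(138,190.5),c2,(262.4,285.6));print(A,B)
e=B[0]-A[0];print(np.degrees(np.arctan2(e[1],e[0])),np.linalg.norm(e))
k=np.array([584.2,-157.8]);print(A[0][:2]-k,B[0][:2]-k)
```

```text
(array([ 563.74125016, -155.57341228,   78.92280305]), np.float64(0.8944518534693148)) (array([ 581.20274031, -155.25878084,   83.99809864]), np.float64(0.6686194744179607))
1.0322774664869914 18.186842954777614
[-20.45874984   2.22658772] [-2.99725969  2.54121916]
```

Call:
send_rows --steps '[0,0,0.022,-0.1,-0.35,0,1,0,0,0.022,-0.2,-0.7,0,1,0,0,0.022,-0.23,-1,-0.2,1,0,0,0.022,-0.23,-1,-0.5,1,0,0,0.022,-0.23,-1,-0.8,1,0,0,0.022,-0.23,-1,-0.8,1,0,0,0.022,-0.23,-1,-0.8,1]'

```text
t: 6.57
ee_pos: [583.8, -138.8, 165.9]
tool_rot: [-0.2, -3.133, -0.001]
wrist_force: [-0.1, 0.0, 0.6]
opening: 0.999
```

Call:
send_rows --steps '[0,0,0,0,-0.188,0,1,0,0,0,0,-0.188,0,1,0,0,0,0,-0.188,0,1]'

```text
t: 6.82
ee_pos: [585.4, -158.3, 168.2]
tool_rot: [0.199, 3.133, -0.001]
wrist_force: [0.6, 0.2, 0.4]
opening: 0.999
```

Run:
```python
from h import *
shot('wrist','w5');o=robot.observe();print(o['ee_pos'],o['tool_rot'],o['t'])
r=o['tool_rot'];print(2*np.degrees(np.arctan2(r[1],r[0])))
```

```text
[ 585.17577934 -157.79364663  167.87842746] [ 1.98230521e-01  3.13342497e+00 -8.71087359e-04] 6.8667
172.7602183252521
```

View pics/w5.png

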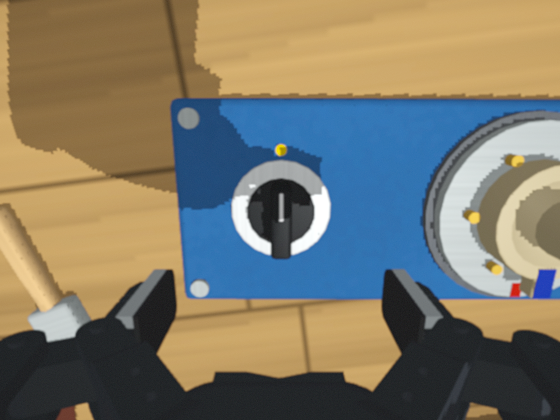

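The bar is upright in the image, midway between the jaws at column 281. I'll descend and grip.

Call:
send_rows --steps '[0,0,0,-0.007,0,-0.3,1,0,0,0,-0.007,0,-0.6,1,0,0,0,-0.007,0,-0.8,1,0,0,0,-0.007,0,-0.9,1,0,0,0,-0.007,0,-0.95,1,0,0,0,-0.007,0,-0.95,1,0,0,0,-0.007,0,-0.95,1]'

```text
t: 7.45
ee_pos: [584.5, -157.9, 72.5]
tool_rot: [0.197, 3.134, -0.001]
wrist_force: [-0.2, -0.2, -0.4]
opening: 1.002
```

Call:
send_rows --newtons 60 --steps '[0,0,0,0,0,0,-1,0,0,0,0,0,0,-1,0,0,0,0,0,0,-1,0,0,0,0,0,0,-1,0,0,0,0,0,0,-1,0,0,0,0,0,0,-1,0,0,0,0,0,0,-1,0,0,0,0,0,0,-1,0,0,0,0,0,0,-1]'

```text
t: 8.2
ee_pos: [584.0, -157.1, 71.7]
tool_rot: [0.197, 3.135, 0.002]
wrist_force: [0.3, 6.8, 7.1]
opening: 0.153
```

Run:
```python
from h import *
o=robot.observe();print(o)
r=o['tool_rot'];print(2*np.degrees(np.arctan2(r[1],r[0])))
```

```text
{'t': 8.2, 'q': array([-0.39823655,  0.50365584, -0.18063493,  0.88644503,  0.00169829,
       -0.27299782]), 'qd': array([-0.00048576, -0.0002922 , -0.00065633, -0.00238367, -0.00027581,
        0.00072902]), 'joint_efforts': array([ -4.06975865, -76.57918453,  33.01819682,  -1.17882147,
        -1.67195935,  -0.09373009]), 'ee_pos': array([ 583.96469977, -157.10419913,   71.68172194]), 'tool_rot': array([1.96557283e-01, 3.13481903e+00, 2.48703804e-03]), 'wrist_force': array([0.30632913, 6.78037616, 7.05296883]), 'moment': array([ 1.29940692,  0.02167137, -0.06008433]), 'opening': 0.1527203237143148}
172.82435202837308
```

Call:
send_rows --steps '[0,0,-0.05,0,0.012,0,-1,0,0,-0.1,0,0.012,0,-1,0,0,-0.15,0,0.012,0,-1,0,0,-0.2,0,0.012,0,-1,0,0,-0.25,0,0.012,0,-1,0,0,-0.3,0,0.012,0,-1,0,0,-0.35,0,0.012,0,-1,0,0,-0.375,0,0.012,0,-1,0,0,-0.375,0,0.012,0,-1,0,0,-0.375,0,0.012,0,-1]'

```text
t: 9.03
ee_pos: [584.1, -156.7, 71.7]
tool_rot: [0.805, 3.036, 0.0]
wrist_force: [-0.1, 1.3, 5.9]
opening: 0.154
```

```bash
cat > st.py <<'E'
from h import *
o=robot.observe();print(o['t'],o['ee_pos'],o['wrist_force'],o['moment'],o['opening'])
r=o['tool_rot'];print(2*np.degrees(np.arctan2(r[1],r[0]))%360)
E
python3 st.py
```

```text
9.0333 [ 584.05656542 -156.65589442   71.69981562] [-0.07244825  1.27631268  5.88733325] [ 0.25035908  0.14807692 -0.00768535] 0.15383577172512894
150.31019983596596
```

The tool turned from 172.8° to 150.3°, and the moment about z is close to zero, so the knob is in the first stop. Now the second click.

Call:
send_rows --steps '[0,0,-0.05,0,0,0,-1,0,0,-0.1,0,0,0,-1,0,0,-0.15,0,0,0,-1,0,0,-0.2,0,0,0,-1,0,0,-0.25,0,0,0,-1,0,0,-0.3,0,0,0,-1,0,0,-0.35,0,0,0,-1,0,0,-0.375,0,0,0,-1,0,0,-0.375,0,0,0,-1,0,0,-0.375,0,0,0,-1]'

```text
t: 9.87
ee_pos: [584.2, -156.4, 71.7]
tool_rot: [1.381, 2.821, 0.001]
wrist_force: [1.0, 4.0, 5.7]
opening: 0.147
```

```bash
python3 st.py
```

```text
9.8667 [ 584.15432511 -156.4332422    71.68578358] [1.04562502 4.00589722 5.70653646] [ 0.60728579 -0.03970175  0.04560504] 0.14724084084992176
127.8195479855077
```

Call:
send_rows --steps '[0,0,-0.05,0,0,0,-1,0,0,-0.1,0,0,0,-1,0,0,-0.15,0,0,0,-1,0,0,-0.2,0,0,0,-1,0,0,-0.25,0,0,0,-1,0,0,-0.3,0,0,0,-1,0,0,-0.35,0,0,0,-1,0,0,-0.375,0,0,0,-1,0,0,-0.375,0,0,0,-1,0,0,-0.375,0,0,0,-1]'

```text
t: 10.7
ee_pos: [584.4, -156.3, 71.7]
tool_rot: [1.905, 2.497, 0.002]
wrist_force: [2.8, 3.9, 4.3]
opening: 0.152
```

```bash
python3 st.py
python3 - <<'E'
from h import *
for n in('wrist','top','scene'): shot(n,n[0]+'6')
im=load('s6')[0][185:275,205:345];cv2.imwrite('pics/s6z.png',cv2.resize(im,None,fx=5,fy=5,interpolation=cv2.INTER_CUBIC)[:,:,::-1])
E
```

```text
10.7 [ 584.37342756 -156.28492839   71.68655531] [2.80346399 3.94505585 4.33621266] [ 0.82406367 -0.33431352  0.07583802] 0.15188335542108053
105.32783465390786
```

View pics/w6.png

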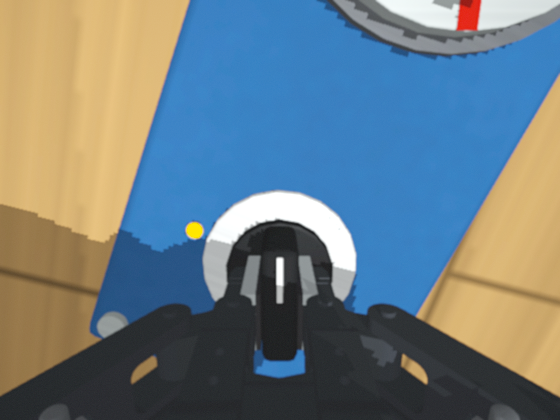

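View pics/s6z.png

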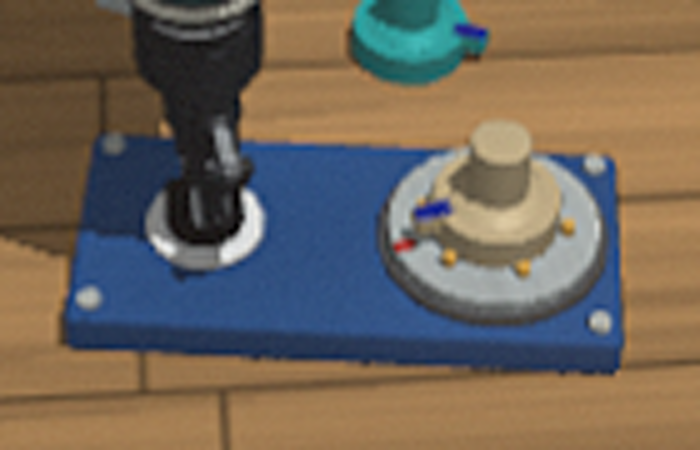

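View pics/t6.png

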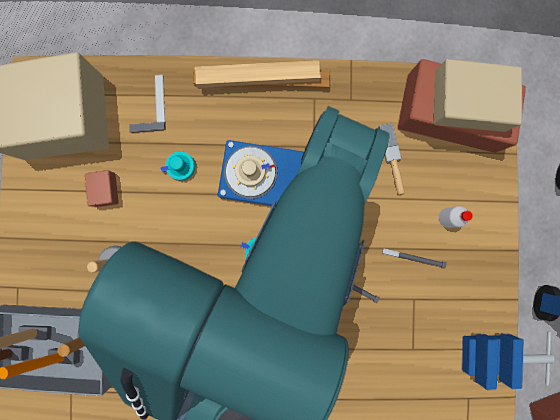

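The wrist view shows the knob's white line at (280,280), square to the jaws. The top and scene views show the mark and spur carried round together. Next I'll measure both angles.

```bash
python3 - <<'E'
from m import *
C=np.array([607.6,20.6,0])
for f,box in(('t6',(220,135,285,210)),('s6',(270,195,340,260)),('w6',(340,0,560,60))):
    a,c=feats(f,box)
    for k,z in(('red',50),('spur',75)):
        for n,p in a[k]:
            P=onz(c,p,z)[0];e=P-C;print(f,k,n,p.round(1),P.round(1),np.hypot(*e[:2]).round(1),np.degrees(np.arctan2(e[1],e[0])).round(1))
im=load('t6')[0][135:210,215:305];cv2.imwrite('pics/t6z.png',cv2.resize(im,None,fx=8,fy=7.5,interpolation=cv2.INTER_CUBIC)[:,:,::-1])
E
python3 st.py
```

```text
t6 spur 24 [265.2 165.9] [619.3 -20.3  75. ] 42.5 -74.1
w6 red 574 [468.4  14.3] [624.7 -36.9  50. ] 60.0 -73.5
10.85 [ 584.39208953 -156.26134499   71.70659065] [2.76655939 3.60594243 4.61769648] [ 0.88922621 -0.35893504  0.01485269] 0.1551660210402493
105.3413590286656
```

View pics/t6z.png

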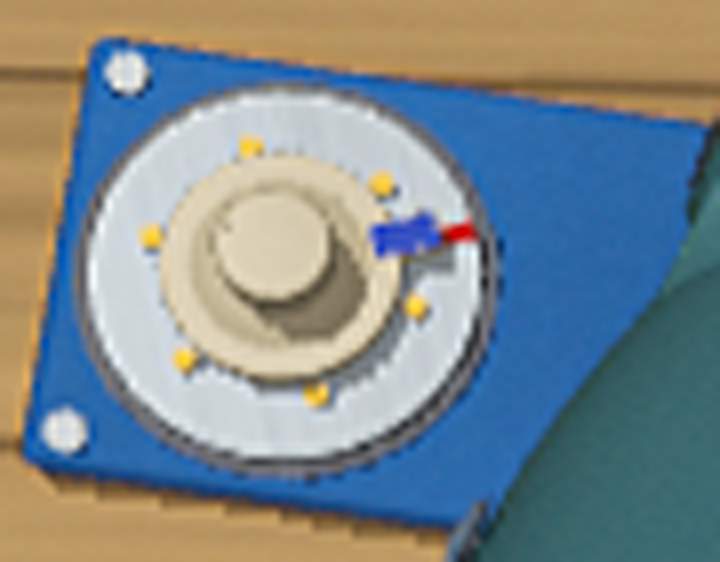

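The mark is at -73.5°, which is a turn of 66.3° against a target of 67.5 ± 4.6°. The spur is at -74.1°. I'll hold briefly to settle, then hand in.

Call:
send_rows --steps '[0,0,0,0,0,0,-1,0,0,0,0,0,0,-1,0,0,0,0,0,0,-1,0,0,0,0,0,0,-1]'

```text
t: 11.18
ee_pos: [584.4, -156.3, 71.7]
tool_rot: [1.905, 2.498, 0.002]
wrist_force: [2.8, 5.5, 5.1]
opening: 0.149
```

```bash
python3 st.py; python3 -c "
from cell import robot
print(robot.sign_off())"
```

```text
11.1833 [ 584.38523886 -156.26542967   71.69774516] [2.75607624 5.51342378 5.14814876] [ 0.84181171 -0.28350061 -0.03408999] 0.14905465460794964
105.34260825121272
the job is handed in; nothing more can be done
None
```

I turned the finial about 50° counter-clockwise to the red mark and let go of it. Then I gripped the index knob at 60 N, turned it three clicks clockwise and handed in at 11.2 s, still holding it. No verdict was given.

- **Finial before the knob turn:** the spur measured -7.3° and the mark -7.25°. The edge of the blue patch gave about -5.4°, which is still within tolerance. The arm blocked the top camera for this check, so it rests on one wrist picture.
- **Knob at the end:** the tool turned 67.5° in three steps of 22.5°. The plate's mark, seen by the wrist camera, gave 66.3°; the allowed error is 4.6°. The twisting moment was near zero, and the jaw opening was about 13 mm on the 14 mm bar.
- **Finial at the end:** the spur measured -74.1° (top camera) against -73.5° for the mark, about 0.5 mm sideways. It looked upright on its plate.
- **Rest of the bench:** everything visible in the last top picture looked unmoved. The arm hid the wide chisel and most of the mallet.
- **Weak check:** the direction of the knob's white line, triangulated before gripping, came out at +1° instead of -7.4°. I put this down to hand-picked pixels; a closer picture then showed the bar square to the jaws, so I went by that.

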